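# Feel the opening of a watch-case vice with a taper feeler

## Task

Check the opening of the watch-case vice with the taper feeler: pick the feeler up by its handle block, keep it upright, bring its thin end to the open mouth of the vice and slide it in gently along the fixed rail, never pressing it on the vice with more than 25 N, feeling the drag, until it is a snug sliding fit: the sprung jaw has just given by about 1 mm, and it must never be forced open by 3 mm. Then let go and leave the feeler there for reading, standing on the bench with its straight side against the rail, and leave the loupe, the oil bottle and the tin where they are.

Things in the scene. Friction and masses are not known exactly. Their poses are not given: they have to be found in the camera images.
- gauge_grip (a point): Taper feeler, a loose steel tool of about 0.3 kg, standing on the bench on its handle block. This point is the centre of the handle block, 55 mm long (x), 20 mm thick (y), 40 mm tall (z); grasp it across its thickness. +x points along the tool to the thin end, +z up, +y to the left.
- gauge: The whole feeler; origin under the handle's front face, at its foot, on its mid-plane: 27.5 mm ahead of the handle centre, 20 mm lower. The blade starts here and is 130 mm long, 20 mm tall, its lower edge 12 mm above the foot. Its left side (+y) is straight, parallel to x, 6 mm left of the mid-plane; the right side tapers: 16 mm thick here, 1 mm less every 10 mm ahead.
- gauge_nose (a point): The thin end of the feeler blade: the very tip, on the straight left side, half-way up the blade, 3 mm thick with a rounded end. It lies 157.5 mm ahead of the handle centre, 6 mm to its left and 2 mm above it. Axes as for the handle.
- rail_face (a point): Watch-case vice, fixed. Point on the working face of its fixed steel rail, opposite the brass nose of the sprung jaw, 22 mm above the bench. +x: the way the feeler is slid in; +y: into the rail; +z up. Rail 14 mm thick, top 40 mm up, its straight upright face runs from 25 mm before this point to 75 mm beyond. The jaw nose is an upright round of 6 mm radius, 9 to 35 mm above the bench.
- rail_mouth (a point): The end of the rail's face where the feeler goes in, 25 mm before the jaw nose, 22 mm up. The opening between rail and jaw nose differs each time, 5.5 to 11 mm at rest, and is not measured: the feeler, flat on the rail, first touches the nose when its tip is 25 to 80 mm beyond the nose's middle. The handle block always stays in front of the mouth, on the bench.
- vice: The vice's rail and base plate; origin on the bench right below the rail_face point, same axes. The plate is 8 mm thick, from 25 mm before the origin to 80 mm beyond and from 20 mm on the rail's side to 75 mm on the jaw's. The blade passes 4 mm above it. The grey jaw block, 30 mm wide along the rail, 38 mm tall above the bench, stands behind the brass nose.
- jaw (a joint): How far the sprung jaw is pushed back from the rail, m: 0 at rest whatever the opening, stop at 0.006. Spring 4 N per mm. Snug: 0.0005 to 0.0017 after letting go. The drag along the blade is friction at both sides, 1.5 to 2.2 times the jaw's force if the arm does not press the blade on the rail: 6 to 8 N is right. Friction holds the feeler when it is let go, and the jaw eases by about 0.1 mm.
- loupe_mid (a point): Black eyeglass loupe, a loose cone 34 mm wide and 28 mm tall, a bystander; this is its centre.
- oil_mid (a point): Small amber oil bottle, loose, 30 mm wide, 55 mm tall, a bystander; this is its centre.
- tin_mid (a point): Small round aluminium tin, loose, 40 mm wide, 22 mm tall, a bystander; this is its centre.
There are look-alikes about, which are no part of the job. Of the things shaped like the vice, the dark steel one is meant. Leave any green look-alike of the gauge alone.

How it is judged:
By the outcome, as a careful person would: the job done as asked, in the order asked, and still so for the second after the job is handed in, with the robot touching nothing.
It also fails if it takes over 72 s, if anything falls off the work surface, if the arm or the gripper's body presses on something with over 40 N, if the wrist force passes 120 N, or if a joint passes its speed limit or range.

## Robot

A 7-joint arm with a two-finger parallel gripper is mounted at the origin on the work surface. World frame = base frame: x ahead of the robot, y to its left, z up, the work surface at z = 0. Lengths are in mm, angles in rad, forces in N, time in s.
With the tool pointing down it reaches from about 400 to 925 mm from the base axis. Payload 5.6 kg.
Tool frame: the origin (TCP) lies on the centre line of the jaws, within the pads' length; the fingertips stand 8 mm ahead of it and the grasp point (between the pads) lies 11 mm behind it; z points along the fingers, y is the line along which they close (so a half turn about z gives the same grasp; the last joint's range is limited). The gripper opens to 85 mm and grips with 20 to 120 N. Pads are 22 mm wide; open, the fingers measure 114 mm over their backs; the gripper's body (76 mm by 85 mm) begins 54 mm behind the grasp point. The pads swing forward as they close: fully open they stand 13 mm farther back than shut.
Start: joints at [1.086, 0.468, -0.012, 1.603, 0.006, 1.071, -0.056], TCP at [277.881, -587.614, 239.29] pointing down, gripper open.
Joint ranges: [-2.53, 2.53], [-0.31, 2.02], [-1.57, 1.55], [0.28, 2.44], [-1.29, 4.43], [0.15, 1.84], [-2.92, 2.92]. Speed limits (rad/s): [2.57, 2.57, 3.14, 3.14, 3.14, 3.14, 3.14].

## Interface

Orientations are given as [roll, pitch, yaw] about the fixed x, y, z axes, in that order (R = Rz(yaw) Ry(pitch) Rx(roll)).
In Python, from rig import manip, camera, calibration, boxes_of, silhouettes, pinpoint gives the robot as it stands.
- The arm moves only by the tool arm_command, never from a script. Its argument "rows" is one flat list of numbers, 7 for each row, row after row: the shift along the tool's x, y, z in mm, then the turn, a rotation vector about the tool's x, y, z in rad, then the closure, from -1 (fully open) to 1 (shut), so that 0 is half open. In form: [dx, dy, dz, ax, ay, az, hand, dx, dy, dz, ax, ay, az, hand, ...]. A call has exactly 10 rows; each row shifts and turns the commanded pose from where the row before left it, along the tool's axes as they then stand; what a row does not reach is not made up. A row lasts 1/10 s, in which the tool goes at most 50 mm and 8.59 degrees, less where a joint would pass 70% of its speed; a pose out of reach is approached as far as the arm can. A call with a gripper value outside its range is refused whole. The fingers move at their own pace and stop on an object; "force" is the grip in N (left out, the last holds). Time passes only in rows, so rows that do not move let the fingers close, or fill a call up. It gives the time, the measured TCP pose, the force, the opening and the grip force at its end, in the units of the state.
- manip.read_state(): the state, without advancing time (a new reading comes with each control period).
- camera(name): name is "scene" or "top" or "wrist"; returns (picture, depth): 400x640x3 uint8, blue, green, red; 400x640 float32, mm along the optical axis (not along the pixel's ray), 0 where there is no reading.
- calibration(name): a dict with "vertical_fov" (degrees; the focal length in pixels is half the picture's height over the tangent of half this angle, whatever the lens; pixels are square), "cx", "cy" (the principal point, pixels), "eye" and "orientation" of the camera in the world; the wrist camera has in their place "mount" (4x4, takes a point from camera to tool coordinates, whose origin is the TCP and whose axes are the flange's). Camera axes: x right, y down, z forward; pixel columns grow to the right and rows downward; lengths in mm; the calibration is good to about 2 mm. A picture is of the moment at which its call begins: read the wrist's pose just before it. calibration takes no time and is no camera call.
- manip.hand_in(): hands the job in; it is judged then, once.
Trained networks look in the newest picture that a camera, given by its name, has taken for a name from the list of things; names that differ only in an ending like _2 or _b are one class to them, and where a whole thing is asked for, a point or a joint stands for the part that bears it (a point fixed in the world has none). Each returns a list of dicts, best first, with "p" (0 to 1); they miss things now and then, are a little off and sometimes report something else, mostly with a low value. They report only what shows in the picture. A call takes as long as a camera call. They do not tell look-alikes from the thing itself.
- boxes_of(target, camera): "pixel" ([row, column] in pixels, amid what is visible of it).
- silhouettes(target, camera): "pixels" (400x640 bool, what is visible of it) and "pixel" ([row, column] in pixels, amid what is visible of it).
- pinpoint(target, camera): "pixel" ([row, column] in pixels: a listed point, or the origin of a listed thing).
The state is a dict: "t": time; "joint_pos": joint angles; "qd": joint speeds; "tau": joint torques, N m; "position": TCP position; "tool_rot": TCP orientation; "ft_force": force on the tool from outside, world axes, zero at the start; "wrist_torque": the same for the moment, N m; "grip_width": finger opening in mm; "gripper_force": force on a finger pad.
Only numpy, scipy, OpenCV 4.12 (cv2) and the standard library are available. Lean on these libraries where they do the work, as an engineer would, in place of code of your own. Each camera call takes 0.05 s, during which the arm holds its last target. There are 200 camera calls.

## Working session

There is one attempt and no reset: what is moved stays moved. The work goes in short steps, Python scripts to look and compute and a tool call to move; the robot and the scene stay as the last step left them, time stands still between calls to the robot, and variables do not carry over. Pictures are saved under pics/ and viewed, at most 10 in all, crops included, and the job is handed in when it is done.

Besides the shell and the picture viewer there is one more tool, called in YAML: its name, and indented under it one key for each argument. arm_command: Moves the arm, as the interface text tells. Its arguments: {"type":"object","properties":{"rows":{"type":"array","items":{"type":"number"}},"force":{"type":"number"}},"required":["rows"]}

```bash
mkdir -p pics; cat > h.py <<'E'
import numpy as np, cv2
from scipy.spatial.transform import Rotation as R
from rig import manip, camera, calibration, boxes_of, silhouettes, pinpoint
np.set_printoptions(precision=2,suppress=True)
def Rm(o):
    o=np.array(o,float)
    if o.shape==(3,3): return o
    if o.shape==(4,): return R.from_quat(o).as_matrix()
    return R.from_euler('xyz',o).as_matrix()
class Cam:
    def __init__(s,n):
        st=manip.read_state(); s.n=n; s.im,s.d=camera(n); c=calibration(n)
        s.f=200/np.tan(np.radians(c['vertical_fov'])/2); s.cx,s.cy=c['cx'],c['cy']
        if 'mount' in c:
            M=np.array(c['mount']); T=np.eye(4); T[:3,:3]=Rm(st['tool_rot']); T[:3,3]=st['position']; A=T@M
            s.R,s.e=A[:3,:3],A[:3,3]
        else: s.R,s.e=Rm(c['orientation']),np.array(c['eye'],float)
    def ray(s,p): return s.R@np.array([(p[1]-s.cx)/s.f,(p[0]-s.cy)/s.f,1])
    def atz(s,p,z): r=s.ray(p); return s.e+r*(z-s.e[2])/r[2]
    def pt(s,p):
        return s.e+s.ray(p)*s.d[int(round(p[0])),int(round(p[1]))]
    def proj(s,X):
        v=s.R.T@(np.array(X)-s.e); return [s.cy+s.f*v[1]/v[2],s.cx+s.f*v[0]/v[2]]
    def cloud(s):
        r,c=np.mgrid[:400,:640]; v=np.stack([(c-s.cx)/s.f,(r-s.cy)/s.f,np.ones_like(s.d)],-1)*s.d[...,None]
        return v@s.R.T+s.e
E
python3 - <<'E'
from h import *
print(manip.read_state())
for n in ['top','scene']:
    C=Cam(n); cv2.imwrite(f'pics/{n}0.png',C.im); print(n,calibration(n))
    for t,z in [('gauge_grip',20),('gauge_nose',22),('gauge',0),('rail_face',22),('rail_mouth',22),('vice',0),('loupe_mid',14),('oil_mid',27),('tin_mid',11)]:
        for q in pinpoint(t,n)[:3]: print(t,round(q['p'],2),np.array(q['pixel']),C.atz(q['pixel'],z))
E
```

```text
{'t': 0.0, 'joint_pos': array([ 1.09,  0.47, -0.01,  1.6 ,  0.01,  1.07, -0.06]), 'qd': array([-0., -0.,  0.,  0., -0., -0.,  0.]), 'tau': array([  0.  , -53.24,   0.02, -25.13,   0.01,   0.01,   0.  ]), 'position': array([ 277.63, -587.12,  238.3 ]), 'tool_rot': array([-3.14,  0.  ,  0.44]), 'ft_force': array([ 0.38, -0.21,  0.61]), 'wrist_torque': array([ 0.01, -0.02,  0.02]), 'gripper_force': 0.0, 'grip_width': 85.3128883280081}
top {'vertical_fov': 53.18435067989555, 'cx': 321.5697777673372, 'cy': 203.07173084017947, 'eye': array([542.11, -23.25, 758.64]), 'orientation': array([-3.07, -0.03, -1.55])}
gauge_grip 0.78 [315.9 448.2] [ 390.63 -282.51   20.  ]
gauge_grip 0.68 [226.1 435.8] [ 554.79 -258.65   20.  ]
gauge_nose 0.82 [234.8 346.6] [534.62 -92.25  22.  ]
gauge_nose 0.82 [349.2 368.4] [ 329.08 -136.03   22.  ]
gauge 0.92 [224.3 417. ] [ 557.67 -228.74    0.  ]
rail_face 0.92 [239.8 224.7] [520.14 130.37  22.  ]
rail_face 0.7 [191.5 311.9] [612.95 -26.26  22.  ]
rail_mouth 0.72 [242.7 229.9] [515.1  120.74  22.  ]
rail_mouth 0.64 [196.9 323.2] [603.49 -47.43  22.  ]
vice 0.
[... 548 characters left out ...]
] [ 555.8  -251.91   20.  ]
gauge_grip 0.6 [245.1 186.2] [ 389.48 -285.99   20.  ]
gauge_nose 0.97 [187.4 213.2] [ 329.18 -139.56   22.  ]
gauge_nose 0.56 [218.  288.9] [531.13 -93.97  22.  ]
gauge 0.87 [237.5 192.9] [ 376.12 -260.38    0.  ]
gauge 0.62 [272.  256.4] [ 551.3  -234.73    0.  ]
rail_face 0.66 [152.8 343.1] [521.33 137.74  22.  ]
rail_mouth 0.82 [154.9 333.7] [505.95 117.69  22.  ]
rail_mouth 0.78 [220.8 327.2] [607.07 -46.11  22.  ]
vice 0.77 [159.9 343. ] [525.54 133.     0.  ]
vice 0.63 [221.5 335.8] [617.78 -25.8    0.  ]
loupe_mid 0.74 [172.1 248.5] [362.5  -50.55  14.  ]
oil_mid 0.77 [271.6 373.7] [762.68 -87.36  27.  ]
tin_mid 0.92 [320.7 346.4] [ 774.43 -204.45   11.  ]
```

```bash
ls; ls pics
```

```text
h.py
pics
scene0.png
top0.png
```

View pics/top0.png

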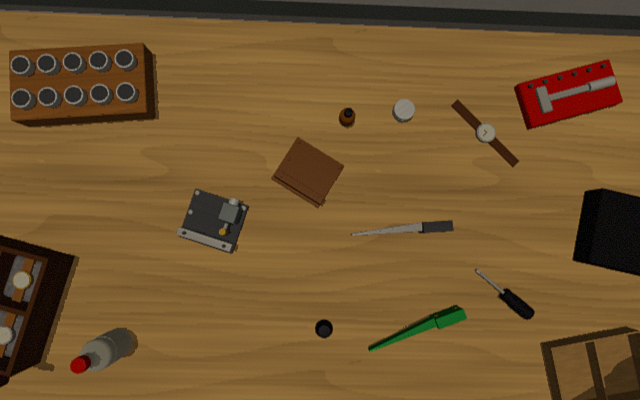

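View pics/scene0.png

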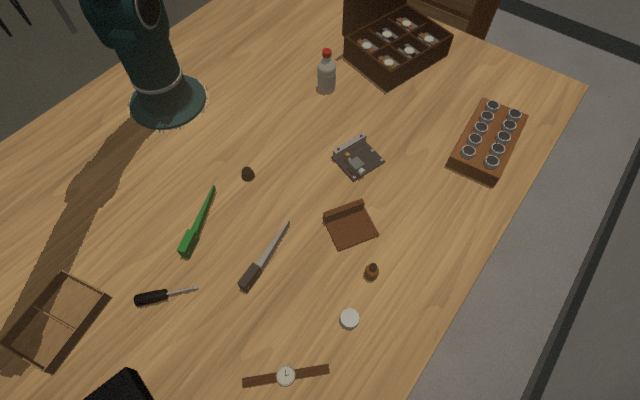

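The top view shows the real gauge (dark handle about (226,437), tip about (235,352), pointing +y). The dark vice is at (220,213), with its light rail on the -x side and its mouth at (248,235). The green gauge and the brown wooden vice are the look-alikes. I'll move in for a closer look.

arm_command:
  rows: [40, -25, -6, 0, 0, 0, -1, 40, -25, -6, 0, 0, 0, -1, 40, -25, -6, 0, 0, 0, -1, 40, -25, -6, 0, 0, 0, -1, 40, -25, -6, 0, 0, 0, -1, 40, -25, -6, 0, 0, 0, -1, 40, -25, -6, 0, 0, 0, -1, 40, -25, -6, 0, 0, 0, -1, 40, -25, -6, 0, 0, 0, -1, 40, -25, -6, 0, 0, 0, -1]

```text
t: 2.0
position: [533.4, -188.9, 299.9]
tool_rot: [3.141, -0.0, 0.442]
ft_force: [0.6, -1.0, -0.6]
grip_width: 85.4
gripper_force: 0.0
```

arm_command:
  rows: [0, 0, 0, 0, 0, -0.126, -1, 0, 0, 0, 0, 0, -0.126, -1, 0, 0, 0, 0, 0, -0.126, -1, 0, 0, 0, 0, 0, -0.126, -1, 0, 0, 0, 0, 0, -0.126, -1, 0, 0, 0, 0, 0, -0.126, -1, 0, 0, 0, 0, 0, -0.126, -1, 0, 0, 0, 0, 0, -0.126, -1, 0, 0, 0, 0, 0, -0.126, -1, 0, 0, 0, 0, 0, -0.126, -1]

```text
t: 3.0
position: [532.6, -190.7, 299.3]
tool_rot: [3.142, 0.0, 1.707]
ft_force: [0.5, -0.2, 0.4]
grip_width: 85.4
gripper_force: 0.0
```

```bash
python3 - <<'E'
from h import *
s=manip.read_state(); print(s['t'],s['position'],s['tool_rot'],s['joint_pos'])
print(np.array(calibration('wrist')['mount']))
C=Cam('wrist'); cv2.imwrite('pics/w1.png',C.im)
for t,z in [('gauge_grip',20),('gauge_nose',22),('gauge',0),('rail_face',22),('rail_mouth',22)]:
    for q in pinpoint(t,'wrist')[:3]: print(t,round(q['p'],2),np.array(q['pixel']),C.atz(q['pixel'],z))
E
```

```text
3.0 [ 532.58 -190.66  299.34] [3.14 0.   1.71] [ 0.63  0.31 -0.42  1.72  0.14  1.14  0.3 ]
[[   0.     -0.95   -0.32   81.31]
 [   1.      0.     -0.      0.52]
 [   0.     -0.32    0.95 -134.31]
 [   0.      0.      0.      1.  ]]
gauge_grip 0.86 [211.8 329.8] [ 554.15 -260.37   20.  ]
gauge_grip 0.84 [209.8 213. ] [ 389.16 -280.01   20.  ]
gauge_nose 0.9 [ 96.3 333.3] [ 535.98 -105.56   22.  ]
gauge_nose 0.79 [101.6 165.4] [ 326.21 -140.79   22.  ]
gauge 0.76 [188.1 334.2] [ 556.74 -230.36    0.  ]
gauge 0.61 [188.1 214.6] [ 384.16 -254.1     0.  ]
gauge 0.24 [187.5 488.4] [ 778.85 -198.9     0.  ]
rail_face 0.63 [ 36.9 409.8] [616.37 -26.86  22.  ]
rail_face 0.2 [ 31.1 198.2] [366.48 -54.94  22.  ]
rail_mouth 0.81 [ 55.4 395. ] [603.12 -48.95  22.  ]
```

View pics/w1.png

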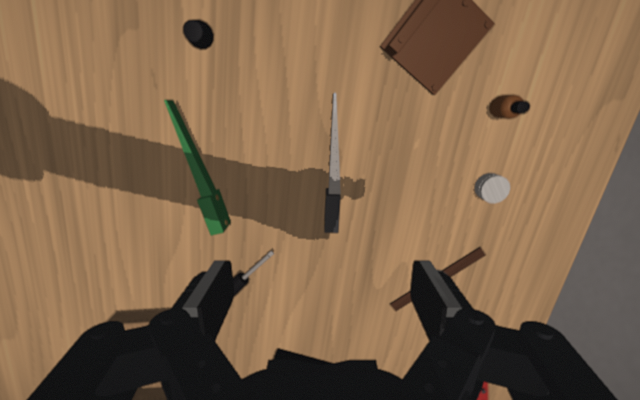

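The wrist view shows the gauge handle at (211,331) and its tip at (95,333). The green copy is on the left and nothing is crowding the real gauge. Next I'll fit the geometry from depth.

```bash
python3 - <<'E'
from h import *
def rect(P):
    r=cv2.minAreaRect(P[:,:2].astype(np.float32)); b=cv2.boxPoints(r); return np.array(r[0]),np.array(r[1]),b
for n in ['wrist','top']:
    C=Cam(n); P=C.cloud(); 
    m=(abs(P[...,0]-550)<45)&(P[...,1]>-300)&(P[...,1]<-80)&(C.d>0)
    t=P[m&(P[...,2]<8)]; print(n,'bench z',np.median(t[:,2]))
    h=P[m&(P[...,2]>36)&(P[...,2]<50)]; print('handle',len(h),*rect(h)[:2],'top z',np.median(h[:,2]))
    b=P[m&(P[...,2]>22)&(P[...,2]<36)&(P[...,1]>-225)]; print('blade',len(b))
    d=b[:,:2].mean(0); u=np.linalg.svd(b[:,:2]-d)[2][0] if len(b)<6000 else 0; print(d,u,rect(b)[0],rect(b)[1],b[:,1].max(), np.median(b[:,2]))
    print('handle box',rect(h)[2].tolist())
    # straight edge: x lower side per y-bin
    for y in range(-220,-95,20):
        q=b[abs(b[:,1]-y)<4]; print(y,q[:,0].min(),q[:,0].max(),end=' | ')
    print()
    if n=='top':
        q=P[(P[...,0]>430)&(P[...,0]<640)&(P[...,1]>60)&(P[...,1]<230)&(C.d>0)]
        q=q[q[:,2]>30]; np.save('vice.npy',q); print('vice hi',len(q),q.min(0),q.max(0))
    cv2.imwrite(f'pics/{n}_crop.png',cv2.resize(C.im[180:260,160:270],None,fx=7,fy=7) if n=='top' else C.im)
E
```

```text
wrist bench z -0.12189261213393365
handle 562 [ 555.55 -257.11] [19.94 55.3 ] top z 39.70787831349108
blade 705
[ 547.   -173.78] [ 0.14 -0.99] [ 545.57 -163.29] [ 13.55 124.43] -101.66160802931431 31.659101688876945
handle box [[543.2730712890625, -230.40147399902344], [547.9573974609375, -285.50531005859375], [567.8216552734375, -283.816650390625], [563.1373291015625, -228.71282958984375]]
-220 546.2036763447145 560.7333291041848 | -200 544.7869907062667 557.7848559379996 | -180 542.2820970337455 553.4600056529391 | -160 540.4882276406232 549.3235175921296 | -140 538.9469816381096 546.283046722533 | -120 537.1989583002523 542.2425024505322 | -100 535.4627898338892 538.0732393459537 | 
top bench z -0.19917612391657258
handle 329 [ 553.84 -256.23] [19.95 54.19] top z 39.854519533636335
blade 361
[ 545.87 -175.73] [ 0.14 -0.99] [ 546.69 -162.03] [ 14.95 126.19] -99.78698941282144 31.696627104103186
handle box [[542.95263671875, -229.49130249023438], [544.7965087890625, -283.6502685546875], [564.7371826171875, -282.9714050292969], [562.893310546875, -228.81243896484375]]
-220 544.6868702347481 559.4531885115593 | -200 542.3656848672226 555.3199559648916 | -180 541.8712973859356 551.1934902786847 | -160 539.5569907654333 547.0257919002912 | -140 537.3025330060192 544.6966971929432 | -120 536.8083608079489 540.5712631574785 | -100 534.5124228341381 536.438309625814 | 
vice hi 865 [500.64 104.96  30.05] [596.23 213.3   44.77]
```

View pics/top_crop.png

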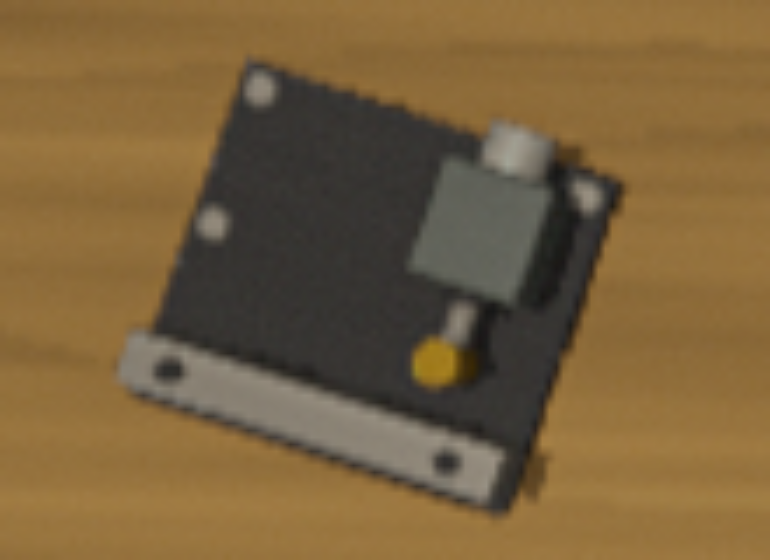

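The crop shows the rail as a light bar along the bottom, with its mouth at the right end. The brass nose is at about (440,362) in the crop. The gauge yaw is about 1.66 and the handle is at about (555,-257). I'll go and grasp it.

arm_command:
  rows: [0, 0, 0, 0, 0, 0.047, -1, -7.6, 1.8, 22, 0, 0, 0, -1, -7.6, 1.8, 22, 0, 0, 0, -1, -7.6, 1.8, 22, 0, 0, 0, -1, -7.6, 1.8, 22, 0, 0, 0, -1, -7.6, 1.8, 22, 0, 0, 0, -1, -7.6, 1.8, 22, 0, 0, 0, -1, -7.6, 1.8, 22, 0, 0, 0, -1, -7.6, 1.8, 22, 0, 0, 0, -1, -7.6, 1.8, 22, 0, 0, 0, -1]

```text
t: 4.4
position: [554.7, -257.8, 100.4]
tool_rot: [3.142, 0.0, 1.654]
ft_force: [0.5, -0.3, 0.1]
grip_width: 85.5
gripper_force: 0.0
```

arm_command:
  rows: [0, 0, 10.5, 0, 0, 0, -1, 0, 0, 10.5, 0, 0, 0, -1, 0, 0, 10.5, 0, 0, 0, -1, 0, 0, 10.5, 0, 0, 0, -1, 0, 0, 10.5, 0, 0, 0, -1, 0, 0, 10.5, 0, 0, 0, -1, 0, 0, 10.5, 0, 0, 0, -1, 0, 0, 10.5, 0, 0, 0, -1, 0, 0, 0, 0, 0, 0, -1, 0, 0, 0, 0, 0, 0, -1]

```text
t: 5.4
position: [554.4, -257.3, 17.0]
tool_rot: [-3.141, -0.0, 1.655]
ft_force: [1.2, 0.1, -0.0]
grip_width: 85.4
gripper_force: 0.0
```

arm_command:
  rows: [0, 0, 0, 0, 0, 0, 0, 0, 0, 0, 0, 0, 0, 0.2, 0, 0, 0, 0, 0, 0, 0.5, 0, 0, 0, 0, 0, 0, 0.8, 0, 0, 0, 0, 0, 0, 1, 0, 0, 0, 0, 0, 0, 1, 0, 0, 0, 0, 0, 0, 1, 0, 0, 0, 0, 0, 0, 1, 0, 0, 0, 0, 0, 0, 1, 0, 0, 0, 0, 0, 0, 1]
  force: 70

```text
t: 6.4
position: [554.9, -257.6, 17.8]
tool_rot: [3.141, 0.001, 1.655]
ft_force: [0.2, 0.4, 4.5]
grip_width: 18.8
gripper_force: 69.3
```

arm_command:
  rows: [0, 0, -2, 0, 0, 0, 1, 0, 0, -6, 0, 0, 0, 1, 0, 0, -8, 0, 0, 0, 1, 0, 0, -8, 0, 0, 0, 1, 0, 0, -8, 0, 0, 0, 1, 0, 0, -8, 0, 0, 0, 1, 0, 0, -8, 0, 0, 0, 1, 0, 0, -6, 0, 0, 0, 1, 0, 0, -6, 0, 0, 0, 1, 0, 0, 0, 0, 0, 0, 1]

```text
t: 7.4
position: [555.0, -257.6, 78.3]
tool_rot: [3.14, 0.001, 1.655]
ft_force: [0.2, 1.4, -3.4]
grip_width: 19.1
gripper_force: 68.4
```

```bash
python3 - <<'E'
from h import *
s=manip.read_state(); print(s['position'],s['tool_rot'],s['ft_force'],s['wrist_torque'],s['grip_width'])
q=np.load('vice.npy')
# rail: sort points; ransac via lowest-x band at z~40
for lo,hi in [(36,39),(39,42)]:
    p=q[(q[:,2]>lo)&(q[:,2]<hi)]; print(lo,len(p))
p=q[(q[:,2]>37)&(q[:,2]<43)]
u=np.array([np.cos(1.31),np.sin(1.31)]); n=np.array([-u[1],u[0]])
t=p[:,:2]@n; print(np.histogram(t,bins=12))
r=p[t>t.max()-17]; R_=cv2.minAreaRect(r[:,:2].astype(np.float32)); print(R_, cv2.boxPoints(R_).tolist(), np.median(r[:,2]))
d=np.linalg.svd(r[:,:2]-r[:,:2].mean(0))[2][0]; print('yaw',np.arctan2(d[1],d[0]))
E
```

```text
[ 555.05 -257.63   78.28] [3.14 0.   1.65] [ 0.23  1.39 -3.39] [ 0.   -0.01  0.01] 19.05977584500299
36 342
39 367
(array([ 45,  38,  42,  45,  32,   0,   0,   0,   0,  55, 209, 177]), array([-534.07, -527.27, -520.47, -513.67, -506.86, -500.06, -493.26,
       -486.46, -479.66, -472.85, -466.05, -459.25, -452.45]))
((520.5740356445312, 163.85232543945312), (99.48932647705078, 14.135703086853027), 73.2940444946289) [[499.5049133300781, 118.23897552490234], [513.0439453125, 114.17552947998047], [541.6431884765625, 209.46566772460938], [528.1041259765625, 213.52911376953125]] 39.897073124665894
yaw 1.2797548838874664
```

arm_command:
  rows: [0, 0, -43, 0, 0, 0.094, 1, 0, 0, -43, 0, 0, 0.094, 1, 0, 0, -43, 0, 0, 0.094, 1, 0, 0, -43, 0, 0, 0.094, 1, 35, -19, 0, 0, 0, 0, 1, 35, -19, 0, 0, 0, 0, 1, 35, -19, 0, 0, 0, 0, 1, 35, -19, 0, 0, 0, 0, 1, 35, -19, 0, 0, 0, 0, 1, 35, -19, 0, 0, 0, 0, 1]

```text
t: 8.4
position: [504.9, -21.9, 249.1]
tool_rot: [-3.141, 0.0, 1.279]
ft_force: [0.6, -0.4, -2.8]
grip_width: 19.3
gripper_force: 69.4
```

arm_command:
  rows: [20.5, -11.5, 0, 0, 0, 0, 1, 20.5, -11.5, 0, 0, 0, 0, 1, 20.5, -11.5, 0, 0, 0, 0, 1, 20.5, -11.5, 0, 0, 0, 0, 1, 20.5, -11.5, 0, 0, 0, 0, 1, 20.5, -11.5, 0, 0, 0, 0, 1, 20.5, -11, 0, 0, 0, 0, 1, 20.5, -11, 0, 0, 0, 0, 1, 0, 0, 0, 0, 0, 0, 1, 0, 0, 0, 0, 0, 0, 1]

```text
t: 9.4
position: [465.5, 159.9, 249.0]
tool_rot: [-3.141, 0.001, 1.28]
ft_force: [0.2, 0.2, -3.4]
grip_width: 19.2
gripper_force: 69.4
```

```bash
python3 - <<'E'
from h import *
s=manip.read_state(); print(s['position'],s['tool_rot'],s['joint_pos'])
C=Cam('wrist'); cv2.imwrite('pics/w2.png',C.im)
for t,z in [('rail_face',22),('rail_mouth',22),('vice',0)]:
    for q in pinpoint(t,'wrist')[:2]: print(t,round(q['p'],2),np.array(q['pixel']),C.atz(q['pixel'],z))
P=C.cloud(); m=(P[...,2]>30)&(P[...,2]<60)&(abs(P[...,0]-540)<70)&(abs(P[...,1]-155)<75)&(C.d>0)
q=P[m]; np.save('vice2.npy',q)
p=q[(q[:,2]>37)&(q[:,2]<43)]
u=np.array([np.cos(1.28),np.sin(1.28)]); n=np.array([-u[1],u[0]])
t=p[:,:2]@n; print(np.histogram(t,bins=16))
r=p[t>t.max()-16]; R_=cv2.minAreaRect(r[:,:2].astype(np.float32)); print(R_,'\n', cv2.boxPoints(R_), np.median(r[:,2]))
d=np.linalg.svd(r[:,:2]-r[:,:2].mean(0))[2][0]; print('yaw',np.arctan2(d[1],d[0]))
a=r[:,:2]@u; b=r[:,:2]@n
# face edge: min of b in along-bins
A=[];B=[]
for k in np.arange(a.min()+3,a.max()-3,4):
    z=b[abs(a-k)<2]; A.append(k);B.append(z.min())
f=np.polyfit(A,B,1); print('face slope',f[0],'yaw',1.28+f[0],'off',np.polyval(f,a.min()),'a range',a.min(),a.max())
br=C.im.astype(int); mm=(br[...,2]-br[...,0]>90)&m; print('brass',mm.sum(), P[mm].mean(0) if mm.any() else '')
E
```

```text
[465.48 159.87 249.01] [-3.14  0.    1.28] [ 0.06  0.24 -0.52  1.94  0.14  1.   -0.82]
rail_face 0.82 [173.7 371. ] [520.91 139.05  22.  ]
rail_face 0.8 [271.7 470.6] [616.18 -28.76  22.  ]
rail_mouth 0.92 [195.1 367.7] [510.68 114.16  22.  ]
rail_mouth 0.81 [284.7 463.7] [604.43 -46.17  22.  ]
vice 0.77 [263.7 461.2] [613.11 -28.45   0.  ]
vice 0.62 [170.7 368.5] [520.74 137.71   0.  ]
(array([ 84,  98,  90, 100,  90,  94,  18,   0,   0,   0,   0,   0,   0,
       310, 398, 417]), array([-527.05, -521.99, -516.94, -511.88, -506.83, -501.77, -496.72,
       -491.66, -486.61, -481.56, -476.5 , -471.45, -466.39, -461.34,
       -456.28, -451.23, -446.17]))
((522.0410766601562, 162.86590576171875), (99.11135864257812, 14.283050537109375), 73.04051971435547) 
 [[500.75 117.55]
 [514.42 113.38]
 [543.33 208.18]
 [529.67 212.35]] 39.83511969176163
yaw -1.8643232717632345
face slope -0.0025987366486875272 yaw 1.2774012633513125 off -459.8174397774142 a range 256.17373275867436 355.2518348324581
brass 36 [536.27 133.63  34.96]
```

View pics/w2.png

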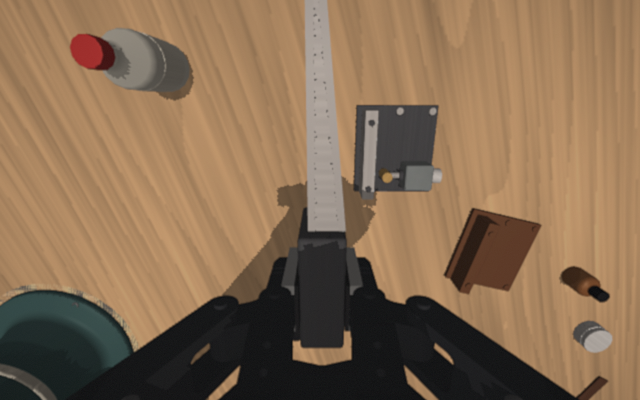

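The wrist view shows the vice rail at column 370, rows 110–195, with the mouth at the bottom end near row 195. The brass nose is at (177,387), and the held gauge is straight along the tool at column 322. Now I'll measure the gauge in the hand.

```bash
python3 - <<'E'
from h import *
s=manip.read_state()
C=Cam('wrist'); P=(C.cloud()-s['position'])@Rm(s['tool_rot'])
ok=(C.d>0)&(abs(P[...,1])<14)&(abs(C.cloud()[...,2]-249)<40)
h=P[ok&(P[...,0]<27)&(P[...,0]>-40)&(P[...,2]<-15)&(P[...,2]>-30)]
print('handle',len(h),h.min(0),h.max(0),np.median(h,0))
b=P[ok&(P[...,0]>32)]
print(len(b),b.min(0),b.max(0),np.median(b[:,2]))
b=b[abs(b[:,2]-np.median(b[:,2]))<4]
for k in range(35,120,10):
    z=b[abs(b[:,0]-k)<4]
    if len(z): print(k,np.percentile(z[:,1],[1,99]),np.median(z[:,2]))
E
```

```text
handle 5761 [-26.65 -14.   -29.99] [ 27.    13.95 -15.01] [  4.8    0.   -22.14]
6611 [ 32.    -5.8  -16.45] [113.33   9.62 -11.57] -13.847568726409321
35 [-5.42  9.55] -13.895760459137241
45 [-5.69  8.52] -13.839978982814065
55 [-5.57  7.53] -13.835947285301577
65 [-5.47  6.57] -13.844821504078366
75 [-5.67  5.64] -13.83279441191591
85 [-5.52  4.44] -13.856768033119721
95 [-5.7   3.57] -13.885357459663563
105 [-5.57  2.78] -13.87702963047501
115 [-5.44  1.7 ] -13.733850568793862
```

arm_command:
  rows: [-25.5, 7.5, 19, 0, 0, 0.003, 1, -25.5, 7.5, 19, 0, 0, 0, 1, -25.5, 7.5, 19, 0, 0, 0, 1, -25.5, 7.5, 19, 0, 0, 0, 1, -25.5, 7.5, 19, 0, 0, 0, 1, -25.5, 7.5, 19, 0, 0, 0, 1, -25.5, 7.5, 19, 0, 0, 0, 1, -25.5, 7.5, 19, 0, 0, 0, 1, -25.5, 7.5, 19, 0, 0, 0, 1, 0, 0, 0, 0, 0, 0, 1]

```text
t: 10.65
position: [461.8, -84.1, 76.1]
tool_rot: [-3.137, 0.003, 1.268]
ft_force: [-0.2, 0.1, -2.9]
grip_width: 19.0
gripper_force: 69.1
```

arm_command:
  rows: [0, 0, 8, 0, 0, 0, 1, 0, 0, 8, 0, 0, 0, 1, 0, 0, 8, 0, 0, 0, 1, 0, 0, 8, 0, 0, 0, 1, 0, 0, 8, 0, 0, 0, 1, 0, 0, 8, 0, 0, 0, 1, 0, 0, 5, 0, 0, 0, 1, 0, 0, 3, 0, 0, 0, 1, 0, 0, 1.5, 0, 0, 0, 1, 0, 0, 0, 0, 0, 0, 1]

```text
t: 11.65
position: [463.8, -79.5, 20.7]
tool_rot: [-3.142, 0.0, 1.276]
ft_force: [1.1, 0.7, -2.9]
grip_width: 18.8
gripper_force: 69.1
```

```bash
cat > st.py <<'E'
from h import *
s=manip.read_state(); u=np.array([.2896,.9571]); n=np.array([-u[1],u[0]])
d=s['position'][:2]-np.array([513.8,113.7]); f=s['ft_force']
print('t',s['t'],'z',s['position'][2],'rot',np.array(s['tool_rot']).round(4),'tip past mouth',d@u+159.5,'gap',-(d@n)-5.8)
print('F along u',f[:2]@u,'n',f[:2]@n,'z',f[2],'torque',s['wrist_torque'],'gw',s['grip_width'])
E
python3 st.py
```

```text
t 11.65 z 20.71446158835418 rot [-3.14  0.    1.28] tip past mouth -39.839921079644995 gap 2.307328436814765
F along u 1.031851236161196 n -0.8536885958827621 z -2.884688085798791 torque [-0.02 -0.   -0.02] gw 18.845380077225055
```

arm_command:
  rows: [0, 0, 0.5, 0, 0, 0, 1, 0, 0, 0.5, 0, 0, 0, 1, 0, 0, 0.5, 0, 0, 0, 1, 0, 0, 0.5, 0, 0, 0, 1, 0, 0, 0.3, 0, 0, 0, 1, 0, 0, 0.3, 0, 0, 0, 1, 0, 0, 0, 0, 0, 0, 1, 0, 0, 0, 0, 0, 0, 1, 0, 0, 0, 0, 0, 0, 1, 0, 0, 0, 0, 0, 0, 1]

```text
t: 12.65
position: [463.8, -79.5, 18.2]
tool_rot: [3.142, 0.0, 1.276]
ft_force: [-0.6, 0.1, -3.2]
grip_width: 18.7
gripper_force: 69.1
```

```bash
python3 st.py
```

```text
t 12.65 z 18.195173818110877 rot [3.14 0.   1.28] tip past mouth -39.86464811806212 gap 2.3049203654511397
F along u -0.11812691753099078 n 0.6216283788641764 z -3.1897824349947648 torque [-0.05  0.    0.  ] gw 18.72801917542926
```

arm_command:
  rows: [5, 0, 0, 0, 0, 0, 1, 5, 0, 0, 0, 0, 0, 1, 5, 0, 0, 0, 0, 0, 1, 5, 0, 0, 0, 0, 0, 1, 5, 0, 0, 0, 0, 0, 1, 4, 0, 0, 0, 0, 0, 1, 3, 0, 0, 0, 0, 0, 1, 2, 0, 0, 0, 0, 0, 1, 0, 0, 0, 0, 0, 0, 1, 0, 0, 0, 0, 0, 0, 1]

```text
t: 13.65
position: [473.6, -47.1, 18.1]
tool_rot: [-3.141, 0.0, 1.276]
ft_force: [0.4, -1.0, -2.8]
grip_width: 18.9
gripper_force: 69.1
```

```bash
python3 - <<'E'
from h import *
for n,(r0,r1,c0,c1) in {'top':(180,280,190,290),'scene':(120,200,290,390)}.items():
    C=Cam(n); cv2.imwrite(f'pics/{n}3.png',C.im); 
    M=np.array([513.8,113.7,22.]); r,c=C.proj(M); r,c=int(r),int(c); x=C.im[r-45:r+45,c-60:c+60]
    cv2.imwrite(f'pics/c_{n}.png',cv2.resize(x,None,fx=6,fy=6,interpolation=cv2.INTER_CUBIC))
a=cv2.imread('pics/c_top.png');b=cv2.imread('pics/c_scene.png'); cv2.imwrite('pics/both.png',cv2.resize(np.vstack([a,b]),None,fx=.55,fy=.55,interpolation=cv2.INTER_AREA))
E
python3 st.py
```

```text
t 13.75 z 18.145092066942706 rot [-3.14  0.    1.28] tip past mouth -6.1302092508097985 gap 2.311734519235821
F along u -0.22380520420850436 n 0.3618122473321782 z -3.262359470423495 torque [-0.07 -0.02 -0.04] gw 19.142474322590182
```

View pics/both.png

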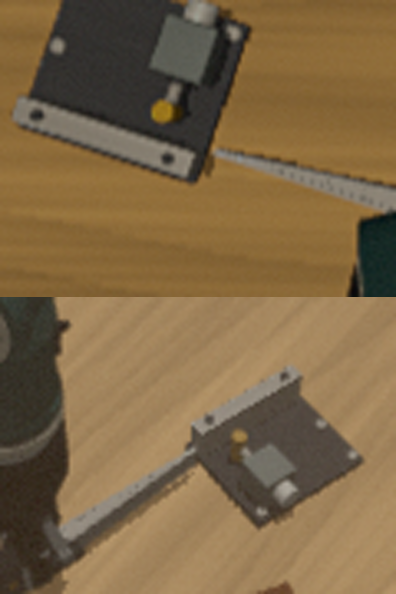

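Both crops show the tip just outside the mouth, slightly on the jaw side of the rail face. I'll slide it in.

arm_command:
  rows: [1.5, 0, 0, 0, 0, 0, 1, 1.5, 0, 0, 0, 0, 0, 1, 1.5, 0, 0, 0, 0, 0, 1, 1.5, 0, 0, 0, 0, 0, 1, 1.5, 0, 0, 0, 0, 0, 1, 1.5, 0, 0, 0, 0, 0, 1, 1.5, 0, 0, 0, 0, 0, 1, 1.5, 0, 0, 0, 0, 0, 1, 1.5, 0, 0, 0, 0, 0, 1, 1.5, 0, 0, 0, 0, 0, 1]

```text
t: 14.75
position: [478.0, -32.4, 18.2]
tool_rot: [-3.142, 0.0, 1.276]
ft_force: [0.3, -0.1, -2.4]
grip_width: 19.3
gripper_force: 69.1
```

```bash
python3 st.py
```

```text
t 14.75 z 18.159366022785292 rot [-3.14  0.    1.28] tip past mouth 9.269849643666504 gap 2.3014798531823972
F along u 0.012332828016185713 n -0.2618106521181988 z -2.4226771863494063 torque [-0.02 -0.02 -0.01] gw 19.257353062384862
```

arm_command:
  rows: [0, -0.4, 0, 0, 0, 0, 1, 0, -0.4, 0, 0, 0, 0, 1, 0, -0.4, 0, 0, 0, 0, 1, 0, -0.4, 0, 0, 0, 0, 1, 0, 0, 0, 0, 0, 0, 1, 0, 0, 0, 0, 0, 0, 1, 0, 0, 0, 0, 0, 0, 1, 0, 0, 0, 0, 0, 0, 1, 0, 0, 0, 0, 0, 0, 1, 0, 0, 0, 0, 0, 0, 1]

```text
t: 15.75
position: [476.5, -32.1, 18.2]
tool_rot: [-3.142, 0.0, 1.276]
ft_force: [0.2, -0.0, -2.6]
grip_width: 18.8
gripper_force: 69.1
```

```bash
python3 st.py
```

```text
t 15.75 z 18.157359762693577 rot [-3.14  0.    1.28] tip past mouth 9.170048527550989 gap 0.7177178620793567
F along u 0.038004008591860185 n -0.23296365738721406 z -2.602843682231863 torque [ 0.01  0.01 -0.02] gw 18.79779587815654
```

arm_command:
  rows: [0, -0.2, 0, 0, 0, 0, 1, 0, -0.2, 0, 0, 0, 0, 1, 0, -0.2, 0, 0, 0, 0, 1, 0, -0.2, 0, 0, 0, 0, 1, 0, 0, 0, 0, 0, 0, 1, 0, 0, 0, 0, 0, 0, 1, 0, 0, 0, 0, 0, 0, 1, 0, 0, 0, 0, 0, 0, 1, 0, 0, 0, 0, 0, 0, 1, 0, 0, 0, 0, 0, 0, 1]

```text
t: 16.75
position: [475.9, -31.9, 18.2]
tool_rot: [3.141, -0.0, 1.276]
ft_force: [1.4, -1.0, -3.1]
grip_width: 19.0
gripper_force: 69.3
```

```bash
python3 st.py
```

```text
t 16.75 z 18.216174923410517 rot [ 3.14 -0.    1.28] tip past mouth 9.162463368969895 gap 0.0997683049901168
F along u -0.5834045346108564 n -1.6004336498515424 z -3.1238971745581368 torque [-0.18 -0.38 -0.21] gw 18.956411946975926
```

arm_command:
  rows: [0, 0.2, 0, 0, 0, 0, 1, 2.5, 0, 0, 0, 0, 0, 1, 2.5, 0, 0, 0, 0, 0, 1, 2.5, 0, 0, 0, 0, 0, 1, 2.5, 0, 0, 0, 0, 0, 1, 2.5, 0, 0, 0, 0, 0, 1, 2.5, 0, 0, 0, 0, 0, 1, 2.5, 0, 0, 0, 0, 0, 1, 2.5, 0, 0, 0, 0, 0, 1, 0, 0, 0, 0, 0, 0, 1]

```text
t: 17.75
position: [482.0, -12.2, 18.2]
tool_rot: [3.141, -0.001, 1.276]
ft_force: [1.8, -0.4, -3.2]
grip_width: 19.1
gripper_force: 69.3
```

```bash
python3 st.py
```

```text
t 17.75 z 18.214743407622223 rot [ 3.14 -0.    1.28] tip past mouth 29.82741605815758 gap 0.2584364428589616
F along u 0.1984002001831412 n -1.8678046851350294 z -3.2221439165430494 torque [-0.06 -0.43 -0.27] gw 19.059844571174494
```

arm_command:
  rows: [0, 0, 0, 0, 0, 0.003, 1, 0, 0, 0, 0, 0, 0, 1, 0, 0, 0, 0, 0, 0, 1, 2, 0, 0, 0, 0, 0, 1, 2, 0, 0, 0, 0, 0, 1, 2, 0, 0, 0, 0, 0, 1, 2, 0, 0, 0, 0, 0, 1, 2, 0, 0, 0, 0, 0, 1, 2, 0, 0, 0, 0, 0, 1, 0, 0, 0, 0, 0, 0, 1]

```text
t: 18.75
position: [485.4, -0.8, 18.2]
tool_rot: [3.141, -0.0, 1.273]
ft_force: [2.0, -1.0, -2.8]
grip_width: 19.5
gripper_force: 69.2
```

```bash
python3 st.py
```

```text
t 18.75 z 18.171906713708825 rot [ 3.14 -0.    1.27] tip past mouth 41.70096141129335 gap 0.18178427538504582
F along u -0.40928792868925995 n -2.224548268655776 z -2.7712399216773544 torque [-0.01 -0.16 -0.1 ] gw 19.48673122659777
```

arm_command:
  rows: [0, 0.25, 0, 0, 0, -0.001, 1, 0, 0, 0, 0, 0, 0, 1, 1, 0, 0, 0, 0, 0, 1, 1, 0, 0, 0, 0, 0, 1, 1, 0, 0, 0, 0, 0, 1, 1, 0, 0, 0, 0, 0, 1, 1, 0, 0, 0, 0, 0, 1, 1, 0, 0, 0, 0, 0, 1, 0, 0, 0, 0, 0, 0, 1, 0, 0, 0, 0, 0, 0, 1]

```text
t: 19.75
position: [487.2, 4.4, 18.2]
tool_rot: [-3.142, 0.0, 1.274]
ft_force: [0.2, 0.6, -3.4]
grip_width: 19.1
gripper_force: 69.2
```

```bash
python3 st.py
```

```text
t 19.75 z 18.15180736998771 rot [-3.14  0.    1.27] tip past mouth 47.23553606881042 gap 0.42133338004714194
F along u 0.664950748182248 n -0.0011151943307062154 z -3.401832829888998 torque [ 0.03 -0.03 -0.06] gw 19.1337834598661
```

arm_command:
  rows: [1, 0, 0, 0, 0, 0, 1, 1, 0, 0, 0, 0, 0, 1, 1, 0, 0, 0, 0, 0, 1, 1, 0, 0, 0, 0, 0, 1, 1, 0, 0, 0, 0, 0, 1, 1, 0, 0, 0, 0, 0, 1, 1, 0, 0, 0, 0, 0, 1, 1, 0, 0, 0, 0, 0, 1, 0, 0, 0, 0, 0, 0, 1, 0, 0, 0, 0, 0, 0, 1]

```text
t: 20.75
position: [489.6, 12.0, 18.2]
tool_rot: [-3.142, 0.0, 1.274]
ft_force: [-0.9, -0.4, -2.2]
grip_width: 19.0
gripper_force: 69.2
```

```bash
python3 st.py
```

```text
t 20.75 z 18.151145234453832 rot [-3.14  0.    1.27] tip past mouth 55.1494403344784 gap 0.47624948427809777
F along u -0.6375340086098414 n 0.763778029594458 z -2.1534171672513738 torque [-0.06 -0.04  0.07] gw 18.974893311502843
```

arm_command:
  rows: [1, 0, 0, 0, 0, 0, 1, 1, 0, 0, 0, 0, 0, 1, 1, 0, 0, 0, 0, 0, 1, 1, 0, 0, 0, 0, 0, 1, 1, 0, 0, 0, 0, 0, 1, 1, 0, 0, 0, 0, 0, 1, 1, 0, 0, 0, 0, 0, 1, 0, 0, 0, 0, 0, 0, 1, 0, 0, 0, 0, 0, 0, 1, 0, 0, 0, 0, 0, 0, 1]

```text
t: 21.75
position: [491.6, 18.6, 18.1]
tool_rot: [-3.142, 0.0, 1.274]
ft_force: [-0.2, -0.0, -2.4]
grip_width: 19.2
gripper_force: 69.2
```

```bash
python3 st.py
```

```text
t 21.75 z 18.14321071843278 rot [-3.14  0.    1.27] tip past mouth 62.066591264854964 gap 0.4863863836279654
F along u -0.11432383698457503 n 0.2188442556266757 z -2.437338178406111 torque [-0.05  0.02  0.03] gw 19.21611098405309
```

arm_command:
  rows: [1, 0, 0, 0, 0, 0, 1, 1, 0, 0, 0, 0, 0, 1, 1, 0, 0, 0, 0, 0, 1, 1, 0, 0, 0, 0, 0, 1, 1, 0, 0, 0, 0, 0, 1, 1, 0, 0, 0, 0, 0, 1, 1, 0, 0, 0, 0, 0, 1, 0, 0, 0, 0, 0, 0, 1, 0, 0, 0, 0, 0, 0, 1, 0, 0, 0, 0, 0, 0, 1]

```text
t: 22.75
position: [493.7, 25.3, 18.1]
tool_rot: [-3.142, 0.0, 1.274]
ft_force: [0.3, 0.0, -2.5]
grip_width: 19.3
gripper_force: 69.2
```

```bash
python3 st.py
```

```text
t 22.75 z 18.147732625796554 rot [-3.14  0.    1.27] tip past mouth 69.08068814911545 gap 0.5264688874339569
F along u 0.11321386793898652 n -0.24734669822919533 z -2.474210436560877 torque [-0.05 -0.   -0.03] gw 19.300577935764558
```

arm_command:
  rows: [1, 0, 0, 0, 0, 0, 1, 1, 0, 0, 0, 0, 0, 1, 1, 0, 0, 0, 0, 0, 1, 1, 0, 0, 0, 0, 0, 1, 1, 0, 0, 0, 0, 0, 1, 1, 0, 0, 0, 0, 0, 1, 1, 0, 0, 0, 0, 0, 1, 0, 0, 0, 0, 0, 0, 1, 0, 0, 0, 0, 0, 0, 1, 0, 0, 0, 0, 0, 0, 1]

```text
t: 23.75
position: [495.7, 32.0, 18.2]
tool_rot: [-3.142, 0.0, 1.274]
ft_force: [1.0, -0.1, -1.9]
grip_width: 18.8
gripper_force: 69.2
```

```bash
python3 st.py
```

```text
t 23.75 z 18.154729709307794 rot [-3.14  0.    1.27] tip past mouth 76.05617611490062 gap 0.5383105784557198
F along u 0.16083289701559877 n -0.9840603552994955 z -1.891690729073865 torque [ 0.02 -0.    0.03] gw 18.80262594589401
```

arm_command:
  rows: [0, -0.15, 0, 0, 0, -0.001, 1, 0, -0.1, 0, 0, 0, 0, 1, 1, 0, 0, 0, 0, 0, 1, 1, 0, 0, 0, 0, 0, 1, 1, 0, 0, 0, 0, 0, 1, 1, 0, 0, 0, 0, 0, 1, 1, 0, 0, 0, 0, 0, 1, 0, 0, 0, 0, 0, 0, 1, 0, 0, 0, 0, 0, 0, 1, 0, 0, 0, 0, 0, 0, 1]

```text
t: 24.75
position: [497.2, 37.1, 18.2]
tool_rot: [3.141, -0.0, 1.275]
ft_force: [1.1, -0.6, -3.0]
grip_width: 19.3
gripper_force: 69.2
```

```bash
python3 st.py
```

```text
t 24.75 z 18.22637042759928 rot [ 3.14 -0.    1.27] tip past mouth 81.36760024936703 gap 0.5242513706858398
F along u -0.27513705343359923 n -1.23362064321944 z -3.046652742516365 torque [-0.14 -0.38 -0.19] gw 19.26557606629852
```

arm_command:
  rows: [1, 0, 0, 0, 0, 0, 1, 1, 0, 0, 0, 0, 0, 1, 1, 0, 0, 0, 0, 0, 1, 1, 0, 0, 0, 0, 0, 1, 1, 0, 0, 0, 0, 0, 1, 1, 0, 0, 0, 0, 0, 1, 0, 0, 0, 0, 0, 0, 1, 0, 0, 0, 0, 0, 0, 1, 0, 0, 0, 0, 0, 0, 1, 0, 0, 0, 0, 0, 0, 1]

```text
t: 25.75
position: [498.9, 42.8, 18.2]
tool_rot: [3.141, -0.0, 1.275]
ft_force: [2.7, -1.3, -2.7]
grip_width: 19.0
gripper_force: 69.2
```

```bash
python3 st.py
```

```text
t 25.75 z 18.199598189811717 rot [ 3.14 -0.    1.27] tip past mouth 87.34365946400607 gap 0.4736875485323955
F along u -0.4431247081685908 n -2.935472260883826 z -2.686224003455579 torque [-0.35 -0.59 -0.23] gw 19.042646145004422
```

arm_command:
  rows: [0, 0.15, 0, 0, 0, 0.0005, 1, 1, 0, 0, 0, 0, 0, 1, 1, 0, 0, 0, 0, 0, 1, 1, 0, 0, 0, 0, 0, 1, 1, 0, 0, 0, 0, 0, 1, 1, 0, 0, 0, 0, 0, 1, 0, 0, 0, 0, 0, 0, 1, 0, 0, 0, 0, 0, 0, 1, 0, 0, 0, 0, 0, 0, 1, 0, 0, 0, 0, 0, 0, 1]

```text
t: 26.75
position: [500.2, 47.2, 18.1]
tool_rot: [-3.141, 0.0, 1.274]
ft_force: [1.7, -4.4, -3.0]
grip_width: 19.0
gripper_force: 69.2
```

```bash
python3 st.py
```

```text
t 26.75 z 18.07729628060933 rot [-3.14  0.    1.27] tip past mouth 91.8796055723069 gap 0.4396998692700471
F along u -3.7512029888403067 n -2.9205664389353427 z -2.953998676747258 torque [-1.03 -0.41 -0.13] gw 19.003470439543353
```

arm_command:
  rows: [0, 0.2, 0, 0, 0, 0, 1, 0.5, 0, 0.1, 0, 0, 0, 1, 0.5, 0, 0.1, 0, 0, 0, 1, 0.5, 0, 0.1, 0, 0, 0, 1, 0.5, 0, 0.1, 0, 0, 0, 1, 0.5, 0, 0, 0, 0, 0, 1, 0.5, 0, 0, 0, 0, 0, 1, 0, 0, 0, 0, 0, 0, 1, 0, 0, 0, 0, 0, 0, 1, 0, 0, 0, 0, 0, 0, 1]

```text
t: 27.75
position: [501.1, 49.9, 17.8]
tool_rot: [-3.141, 0.001, 1.274]
ft_force: [0.7, -5.7, -1.8]
grip_width: 18.7
gripper_force: 69.4
```

```bash
python3 st.py
```

```text
t 27.75 z 17.753298274375254 rot [-3.14  0.    1.27] tip past mouth 94.73540968433053 gap 0.5566386186966437
F along u -5.238276157883809 n -2.2934150218520926 z -1.7918017483420825 torque [-1.07 -0.02 -0.03] gw 18.726003356919353
```

arm_command:
  rows: [0, 0.2, 0, 0, 0, 0, 1, 0.5, 0, 0.1, 0, 0, 0, 1, 0.5, 0, 0.1, 0, 0, 0, 1, 0.5, 0, 0, 0, 0, 0, 1, 0.5, 0, 0, 0, 0, 0, 1, 0, 0, 0, 0, 0, 0, 1, 0, 0, 0, 0, 0, 0, 1, 0, 0, 0, 0, 0, 0, 1, 0, 0, 0, 0, 0, 0, 1, 0, 0, 0, 0, 0, 0, 1]

```text
t: 28.75
position: [501.5, 50.9, 17.8]
tool_rot: [-3.141, 0.002, 1.274]
ft_force: [-1.2, -7.7, 3.0]
grip_width: 18.9
gripper_force: 70.1
```

```bash
python3 st.py
```

```text
t 28.75 z 17.76755008285179 rot [-3.14  0.    1.27] tip past mouth 95.78186283892944 gap 0.5973894372460045
F along u -7.69871796968316 n -1.1105473890387167 z 2.96474303324535 torque [-1.59  0.36  0.05] gw 18.916555945840862
```

arm_command:
  rows: [0, 0, -0.2, 0, 0, 0, 1, 0, 0, -0.2, 0, 0, 0, 1, 0, 0, 0, 0, 0, 0, 1, 0, 0, 0, 0, 0, 0, 1, 0.5, 0, 0, 0, 0, 0, 1, 0, 0, 0, 0, 0, 0, 1, 0, 0, 0, 0, 0, 0, 1, 0, 0, 0, 0, 0, 0, 1, 0, 0, 0, 0, 0, 0, 1, 0, 0, 0, 0, 0, 0, 1]

```text
t: 29.75
position: [501.8, 51.8, 17.8]
tool_rot: [-3.141, 0.001, 1.274]
ft_force: [0.3, -6.5, -1.1]
grip_width: 18.8
gripper_force: 69.3
```

```bash
python3 st.py
```

```text
t 29.75 z 17.799576145616253 rot [-3.14  0.    1.27] tip past mouth 96.79633835669524 gap 0.5976383275157628
F along u -6.13483580381173 n -2.193897753653908 z -1.0614541599920422 torque [-1.34 -0.01 -0.04] gw 18.753473969631543
```

arm_command:
  rows: [0, 0.1, 0, 0, 0, 0, 1, 0.5, 0, 0, 0, 0, 0, 1, 0.5, 0, 0, 0, 0, 0, 1, 0.5, 0, 0, 0, 0, 0, 1, 0.5, 0, 0, 0, 0, 0, 1, 0.5, 0, 0, 0, 0, 0, 1, 0, 0, 0, 0, 0, 0, 1, 0, 0, 0, 0, 0, 0, 1, 0, 0, 0, 0, 0, 0, 1, 0, 0, 0, 0, 0, 0, 1]

```text
t: 30.75
position: [502.3, 53.6, 17.8]
tool_rot: [-3.14, 0.002, 1.274]
ft_force: [-1.1, -7.4, 0.3]
grip_width: 18.6
gripper_force: 69.5
```

```bash
python3 st.py;python3 st.py | tail -1
```

```text
t 30.75 z 17.78931757860499 rot [-3.14  0.    1.27] tip past mouth 98.6381575963243 gap 0.559792426897106
F along u -7.450779634809894 n -1.0808083894190879 z 0.3258286135193449 torque [-1.59  0.14 -0.04] gw 18.60699214699872
F along u -7.450779634809894 n -1.0808083894190879 z 0.3258286135193449 torque [-1.59  0.14 -0.04] gw 18.60699214699872
```

arm_command:
  rows: [0.5, 0, 0, 0, 0, 0, 1, 0.5, 0, 0, 0, 0, 0, 1, 0, 0, 0, 0, 0, 0, 1, 0, 0, 0, 0, 0, 0, 1, 0, 0, 0, 0, 0, 0, 1, 0, 0, 0, 0, 0, 0, 1, 0, 0, 0, 0, 0, 0, 1, 0, 0, 0, 0, 0, 0, 1, 0, 0, 0, 0, 0, 0, 1, 0, 0, 0, 0, 0, 0, 1]
  force: 30

```text
t: 31.75
position: [502.5, 54.2, 17.8]
tool_rot: [-3.14, 0.003, 1.274]
ft_force: [-0.8, -8.4, 0.3]
grip_width: 19.0
gripper_force: 69.6
```

```bash
python3 st.py
```

```text
t 31.75 z 17.808263772872742 rot [-3.14  0.    1.27] tip past mouth 99.31023744212942 gap 0.5577773267434409
F along u -8.244366375628708 n -1.6569242277668133 z 0.33818626719126377 torque [-1.7   0.15 -0.09] gw 19.03494848092291
```

arm_command:
  rows: [0, 0, 0, 0, 0, 0, 0.5, 0, 0, 0, 0, 0, 0, 0.45, 0, 0, 0, 0, 0, 0, 0.4, 0, 0, 0, 0, 0, 0, 0.35, 0, 0, 0, 0, 0, 0, 0.3, 0, 0, 0, 0, 0, 0, 0.2, 0, 0, 0, 0, 0, 0, 0.1, 0, 0, 0, 0, 0, 0, 0, 0, 0, 0, 0, 0, 0, 0, 0, 0, 0, 0, 0, 0, 0]

```text
t: 32.75
position: [503.4, 55.9, 18.0]
tool_rot: [-3.142, 0.0, 1.274]
ft_force: [0.2, -0.1, -0.2]
grip_width: 42.6
gripper_force: 0.0
```

```bash
python3 st.py
```

```text
t 32.75 z 17.95651580494759 rot [-3.14  0.    1.27] tip past mouth 101.13529380862408 gap 1.0141517773436846
F along u -0.014252269221821844 n -0.23152250280945352 z -0.19216841199636403 torque [ 0.03  0.1  -0.02] gw 42.6448961352288
```

arm_command:
  rows: [0, 0, -5, 0, 0, 0, 0, 0, 0, -10, 0, 0, 0, 0, 0, 0, -20, 0, 0, 0, -0.5, 0, 0, -25, 0, 0, 0, -1, 0, 0, -30, 0, 0, 0, -1, 0, 0, -30, 0, 0, 0, -1, 0, 0, -30, 0, 0, 0, -1, 0, 0, -30, 0, 0, 0, -1, 0, 0, 0, 0, 0, 0, -1, 0, 0, 0, 0, 0, 0, -1]

```text
t: 33.75
position: [503.6, 55.8, 199.1]
tool_rot: [3.139, -0.0, 1.274]
ft_force: [0.4, -0.3, -1.0]
grip_width: 85.4
gripper_force: 0.0
```

```bash
python3 - <<'E'
from h import *
C=Cam('wrist'); P=C.cloud(); cv2.imwrite('pics/w4.png',cv2.resize(C.im[0:280,180:480],None,fx=2.5,fy=2.1,interpolation=cv2.INTER_CUBIC))
u=np.array([.2896,.9571]); n=np.array([-u[1],u[0]]); M=np.array([513.8,113.7])
A=(P[...,:2]-M)@u; B=-((P[...,:2]-M)@n); Z=P[...,2]; ok=C.d>0
h=ok&(Z>37)&(Z<44)&(A<-10)&(A>-120)&(abs(B)<30)
print('handle A',A[h].min(),A[h].max(),'B',B[h].min(),B[h].max(),'z',np.median(Z[h]))
for k in range(-35,80,8):
    s=ok&(abs(A-k)<3)&(abs(B)<35)
    bl=s&(Z>28)&(Z<34.5); ra=s&(Z>37.5)
    print(k,'blade',np.percentile(B[bl],[2,98]) if bl.sum()>5 else '', np.median(Z[bl]) if bl.sum() else '', 'hi',np.percentile(B[ra],[2,98]) if ra.sum()>5 else '')
br=C.im.astype(int); mm=(br[...,2]-br[...,0]>80)&ok&(Z>33)&(Z<37)&(A>10)&(A<40)&(B>0)&(B<30); print('brass',mm.sum(),A[mm].mean(),np.percentile(B[mm],[2,98]))
E
```

```text
handle A -86.5295188215429 -31.91836719009075 B -3.3517456678425623 15.948966411913121 z 39.87761292093313
-35 blade [-2.47 15.47] 32.35932904036153 hi [-6.78 21.74]
-27 blade [ 1.13 15.8 ] 31.53222091166566 hi 
-19 blade [ 1.2  14.76] 31.552148087766227 hi 
-11 blade [ 1.28 13.77] 31.63002178954372 hi 
-3 blade [ 1.35 13.74] 31.47329153300967 hi 
5 blade [ 1.42 12.76] 31.611956233086914 hi [-13.11   0.65]
13 blade [ 0.64 11.81] 31.40507534985852 hi [-12.96  -0.14]
21 blade [ 0.63 33.07] 31.538600398868482 hi [-12.79  -0.05]
29 blade [ 0.74 33.26] 31.72340516216144 hi [-12.53   0.01]
37 blade [0.77 9.48] 31.46154221047675 hi [-13.27   0.09]
45 blade [0.87 9.02] 31.368625613373638 hi [-13.07   0.2 ]
53 blade [0.94 8.13] 31.563306517422177 hi [-12.8    0.28]
61 blade [1.04 7.26] 31.753901580802676 hi [-12.59   0.37]
69 blade [1.1  6.41] 31.395184886701543 hi [-13.26   0.45]
77 blade [1.19 5.57] 31.222232910725836 hi [-13.03   0.53]
brass 117 25.181736517894162 [12.64 21.79]
```

View pics/w4.png

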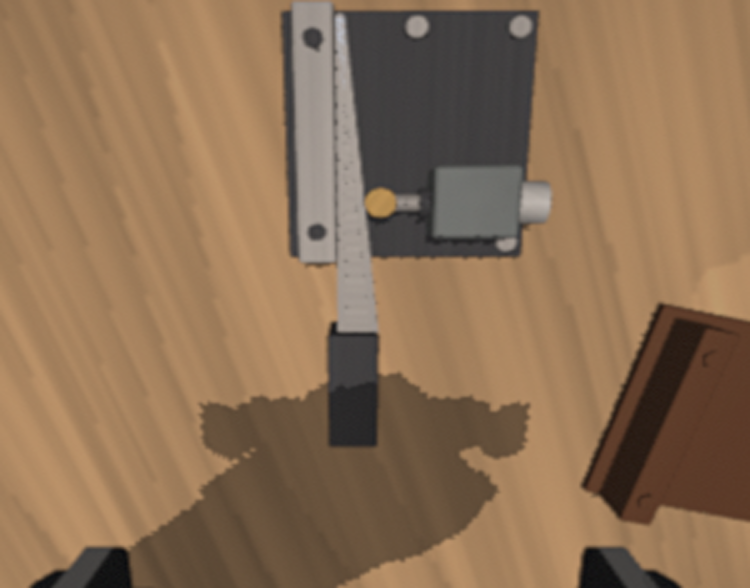

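The wrist view shows the blade lying parallel against the rail with the nose on its taper. The handle stands flat in front of the mouth, with its top at 39.9 mm. The gripper is clear and the drag was about 7–8 N, so I'm handing in.

```bash
python3 -c "
from rig import manip
print(manip.hand_in())"
```

```text
the job is handed in; nothing more can be done
None
```

I handed the job in at about 34 s: the feeler stands on the bench with its straight side against the rail and the sprung jaw pushed back by an estimated 0.8–1.0 mm (from the drag and the camera images, not measured directly); the last drag was about 8 N, and the arm never went near the loupe, the oil bottle or the tin.

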